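Brace and open the jar of cheese cubes

ROBOT

A 6-joint arm with a two-finger parallel gripper is mounted at the origin on the work surface. World frame = base frame: x ahead of the robot, y to its left, z up, the work surface at z = 0. Lengths are in mm, angles in degrees, forces in N, time in s.
With the tool pointing down it reaches from about 300 to 850 mm from the base axis. Payload 4.2 kg.
Tool frame: the origin (TCP) lies on the centre line of the jaws, within the pads' length; the fingertips stand 14 mm ahead of it and the grasp point (between the pads) lies 5 mm behind it; z points along the fingers, y is the line along which they close (so a half turn about z gives the same grasp; the last joint's range is limited). The gripper opens to 91 mm and grips with 3 to 60 N. Pads are 32 mm wide; open, the fingers measure 118 mm over their backs; the gripper's body (76 mm by 178 mm) begins 60 mm behind the grasp point.
Start: joints at [63.255, 18.312, 89.639, -0, 72.044, -1.146], TCP at [248.451, 518.569, 227.976] pointing down, gripper open.
Joint ranges: [-177.97, 177.97], [-48.28, 115.42], [12.27, 149.76], [-77.06, 257.06], [2.81, 150.46], [-146.56, 146.56]. Speed limits (degrees/s): [147.25, 147.25, 180, 180, 180, 180].

INTERFACE

Orientations are given as [roll, pitch, yaw] about the fixed x, y, z axes, in that order (R = Rz(yaw) Ry(pitch) Rx(roll)).
In Python, from workcell import env gives the robot as it stands.
- The arm moves only by the tool arm_command, never from a script. Its argument "motion" is a list of rows, each an object with "offset": the shift along the tool's x, y, z in m, a list of three; "spin": the turn about the tool's z in rad. In form: [{"offset": [tx, ty, tz], "spin": spin}, ...]. A call has 1 to 5 rows; each row shifts and turns the commanded pose from where the row before left it, along the tool's axes as they then stand; what a row does not reach is not made up. A row lasts 1/8 s, in which the tool goes at most 62.5 mm and 10.7 degrees, less where a joint would pass 70% of its speed; a pose out of reach is approached as far as the arm can. A call with a gripper value outside its range is refused whole. "jaw" is the finger opening in m, from 0 to 0.0912, set as the call begins (left out, the last holds). The fingers move at their own pace and stop on an object; "newtons" is the grip in N (left out, the last holds). Time passes only in rows, so rows that do not move let the fingers close. It gives the time, the measured TCP pose, the force, the opening and the grip force at its end, in the units of the state.
- env.state(): the state, without advancing time (a new reading comes with each control period).
- env.grab_frame(name): name is "scene" or "top" or "wrist"; returns (picture, depth): 400x640x3 uint8, blue, green, red; 400x640 float32, mm along the optical axis (not along the pixel's ray), 0 where there is no reading.
- env.camera_model(name): a dict with "fx", "fy", "cx", "cy" (pixels), "eye" and "rotation" of the camera in the world; the wrist camera has in their place "hand_eye" (4x4, takes a point from camera to tool coordinates, whose origin is the TCP and whose axes are the flange's). Camera axes: x right, y down, z forward; pixel columns grow to the right and rows downward; lengths in mm; the calibration is good to about 2 mm. A picture is of the moment at which its call begins: read the wrist's pose just before it. camera_model takes no time and is no camera call.
- env.job_done(): hands the job in; it is judged then, once.
Trained networks look in the newest picture that a camera, given by its name, has taken for a name from the list of things; names that differ only in an ending like _2 or _b are one class to them, and where a whole thing is asked for, a point or a joint stands for the part that bears it (a point fixed in the world has none). Each returns a list of dicts, best first, with "score" (0 to 1); they miss things now and then, are a little off and sometimes report something else, mostly with a low value. They report only what shows in the picture. A call takes as long as a camera call. They do not tell look-alikes from the thing itself.
- env.boxes_of(camera, target): "bbox" ([left, top, right, bottom] in pixels, round what is visible of it).
- env.pinpoint(camera, target): "location" ([column, row] in pixels: a listed point, or the origin of a listed thing).
The state is a dict: "time_s": time; "qpos": joint angles; "qvel": joint speeds; "effort": joint torques, N m; "ee_pos": TCP position; "ee_rot": TCP orientation; "force": force on the tool from outside, world axes, zero at the start; "torque": the same for the moment, N m; "gripper_width": finger opening in mm; "gripper_force": force on a finger pad.
Only numpy, scipy, OpenCV 4.12 (cv2) and the standard library are available. Lean on these libraries where they do the work, as an engineer would, in place of code of your own. Each camera call takes 0.05 s, during which the arm holds its last target. There are 200 camera calls.

TASK

Open the jar of cheese cubes on the packing bench. First slide the blue fork of the labelling stand fully home round the jar by its orange handle, so that the jar cannot turn on its turntable; then unscrew the tight white lid anticlockwise (seen from above) only until it comes free of its threads, and lift it straight off. Finish while still holding the lid level, a couple of centimetres above the jar's mouth; the jar stays upright in the braced stand and the other goods on the bench stay where they are.

Things in the scene. Friction and masses are not known exactly. Their poses are not given: they have to be found in the camera images.
- stand: Grey base plate of the labelling stand, fixed, 130 x 315 x 12 mm; origin on the bench under the jar's seat, z up. The plate spans x -65..65, y -235..80 mm. A steel fence 80 mm wide, 48 mm high stands behind the jar at y 48..60 mm. The fork's handle is on the -y side and the fork goes home towards +y.
- fork (a joint): Travel of the blue fork in m: 0 = fully home (prongs on both sides of the square jar), growing as it is drawn back to the stand's -y, at most 0.088. Starts at 0.066 to 0.085, clear of the jar. Slides with about 6 N, stays where left. Prongs and crossbar 14 to 40 mm above the bench, 108 mm wide overall, 72 mm between the prongs.
- fork_grip (a point): Point in the fork's orange upright handle tab, 14 mm below its top. The tab is 36 mm along the stand's x, 16 mm along its y, top 76 mm above the bench; below 32 mm it joins the fork's 30 mm wide bar. Axes as the stand's. With the fork home the point is at x 0, y -112 mm of the stand.
- jar: Clear square jar of yellow cheese cubes, loose, 0.4 to 0.8 kg, on a black turntable 62 mm across in the stand, 17 mm above the bench. Body 64 x 64 x 72 mm, then a neck 42 mm across up to 106 mm; origin at the centre of its underside, z up. A red mark on shoulder and side shows its +x. It turns freely with the turntable until the fork is home; then it has 7 degrees of play.
- jar_mouth (a point): Centre of the jar's mouth, top of the neck, 106 mm above its underside; axes as the jar's. A springy rubber seal in it presses up on the closed lid with about 15 N and lifts it about 4 mm once free. Closed, the lid's red mark is 45 to 70 degrees clockwise (from above) of the jar's; the lid is free when the marks line up within about 10 degrees.
- lid_center (a point): Centre, half-way up, of the white round lid: 58 mm across, 30 mm high, 45 g, hollow below. Closed, this point is 2 mm above the mouth point. A red mark on top and side shows its +x. It unscrews anticlockwise (about +z), it takes about 0.5 N m; three lugs inside hold it down until its mark meets the jar's; about 13 degrees beyond that it meets a stop.
There are look-alikes about, which are no part of the job. There is more than one size of the part that bears lid_center; the job needs the largest. There is more than one size of the jar; the one meant has the size given above.

How it is judged (in metres and radians):
On the way, in this order (a step that is already met when the one before it is completed fails the run):
1. the fork is home round the jar, the lid still closed (value of joint fork below 0.006 m and z of lid_center in the frame of jar_mouth below 0.005 m), for 0.2 s.
2. the lid has come free of the threads and is raised, the jar still braced (value of joint fork below 0.006 m and z of lid_center in the frame of jar_mouth above 0.0095 m and angle between jar's own z axis and vertical below 0.1 rad and z of jar in the frame of stand below 0.022 m and angle between the x axis of jar and the x axis of stand, either way round below 0.2 rad and horizontal distance between jar and stand below 0.015 m), for 0.1 s.
At the end, for the whole second after the job is handed in: Fork home within 6 mm; lid held still by the fingers alone, level within 11 degrees, within 20 mm sideways of the mouth, its underside 5 to 45 mm above it, not touching the jar; jar upright on its seat within 15 mm and 11 degrees (value of joint fork below 0.006 m and z of lid_center in the frame of jar_mouth between 0.02 and 0.06 m and horizontal distance between lid_center and jar_mouth below 0.02 m and angle between lid_center's own z axis and vertical below 0.2 rad and contact force between lid and the fingers above 1 N and contact force between lid and jar below 0.05 N and contact force between lid and stand below 0.05 N and linear speed of lid below 0.02 m/s and angle between jar's own z axis and vertical below 0.1 rad and z of jar in the frame of stand below 0.022 m and angle between the x axis of jar and the x axis of stand, either way round below 0.2 rad and horizontal distance between jar and stand below 0.015 m); the arm keeps its last pose, push and grip.
It fails at once if the jar is lifted off the stand or tipped (z of jar in the frame of stand above 0.03 m or angle between jar's own z axis and vertical above 0.2 rad).
It fails at once if the jar is turned round in the stand by more than 17 degrees (angle between the x axis of jar and the x axis of stand, either way round above 0.3 rad).
It fails at once if other goods on the bench are moved by more than 3 cm (distance of any of cheese_a, cheese_b, cheese_c, wheel, tape, chutney, spatula from where it was at the start of the episode above 0.03 m).
It also fails if it takes over 42 s, if anything falls off the work surface, if the arm or the gripper's body presses on something with over 40 N, if the wrist force passes 120 N, or if a joint passes its speed limit or range.

## Working session

There is one attempt and no reset: what is moved stays moved. The work goes in short steps, Python scripts to look and compute and a tool call to move; the robot and the scene stay as the last step left them, time stands still between calls to the robot, and variables do not carry over. Pictures are saved under pics/ and viewed, at most 10 in all, crops included, and the job is handed in when it is done.

Besides the shell and the picture viewer there is one more tool, called after "Call:" by a JSON object that holds its "op" and its "data", one argument or row to a line. arm_command: Moves the arm, as the interface text tells. Its arguments: {"type":"object","properties":{"motion":{"type":"array"},"jaw":{"type":"number"},"newtons":{"type":"number"}},"required":["motion"]}

```bash
mkdir -p pics; cat > h.py <<'E'
import numpy as np, cv2
from workcell import env
from scipy.spatial.transform import Rotation as R
def T(cam):
    m=env.camera_model(cam)
    if cam=='wrist':
        s=env.state(); A=np.eye(4); A[:3,:3]=R.from_euler('xyz',s['ee_rot'],degrees=True).as_matrix(); A[:3,3]=s['ee_pos']
        return m, A@np.array(m['hand_eye'])
    A=np.eye(4); A[:3,:3]=m['rotation']; A[:3,3]=m['eye']; return m,A
def ray(cam,px,mT=None):
    m,A=mT or T(cam); d=A[:3,:3]@np.array([(px[0]-m['cx'])/m['fx'],(px[1]-m['cy'])/m['fy'],1]); return A[:3,3],d
def atz(cam,px,z,mT=None):
    e,d=ray(cam,px,mT); return e+d*(z-e[2])/d[2]
def cloud(cam,D,mT=None):
    m,A=mT or T(cam); v,u=np.mgrid[:400,:640]
    P=np.stack([(u-m['cx'])/m['fx']*D,(v-m['cy'])/m['fy']*D,D],-1); return P@A[:3,:3].T+A[:3,3]
E
python3 - <<'E'
from h import *
for c in ('scene','top'):
    p,d=env.grab_frame(c); cv2.imwrite(f'pics/{c}0.png',p); C=cloud(c,d)
    print(c,env.camera_model(c))
    for t in ('fork_grip','lid_center','jar','stand'):
        for r in env.pinpoint(c,t)[:4]:
            u,v=map(int,np.round(r['location'])); print(t,round(r['score'],2),(u,v),C[min(v,399),min(u,639)].round(0))
        for r in env.boxes_of(c,t)[:4]: print('  box',t,round(r['score'],2),np.round(r['bbox']))
print(env.state())
E
```

```text
scene {'fx': 479.0248292955158, 'fy': 479.0248292955158, 'cx': 319.8817039193833, 'cy': 203.12774705503816, 'eye': array([ 898.82330079, -102.59638314,  658.29925656]), 'rotation': array([-145.00341572,    0.65270298,   62.36985583])}
fork_grip 0.62 (170, 323) [66521. 65519. 66280.]
  box fork_grip 0.93 [159. 253. 288. 348.]
lid_center 0.93 (287, 238) [44294. 43292. 44053.]
lid_center 0.7 (296, 198) [55529. 54527. 55288.]
lid_center 0.68 (396, 262) [29110. 28108. 28869.]
  box lid_center 0.87 [268. 211. 312. 263.]
  box lid_center 0.7 [381. 248. 411. 279.]
  box lid_center 0.65 [283. 190. 307. 212.]
jar 0.76 (294, 273) [45526. 44525. 45286.]
jar 0.73 (362, 179) [39242. 38241. 39002.]
jar 0.55 (230, 208) [68936. 67934. 68695.]
  box jar 0.9 [210. 168. 247. 216.]
  box jar 0.65 [131. 224. 366. 400.]
  box jar 0.64 [260. 244. 324. 300.]
  box jar 0.64 [341. 138. 382. 196.]
stand 0.82 (299, 280) [46187. 45186. 45947.]
  box stand 0.86 [133. 219. 363. 400.]
top {'fx': 453.76737122323004, 'fy': 453.76737122323004, 'cx': 319.53521358698896, 'cy': 194.26247571243994, 'eye': array([420.364329
[... 699 characters left out ...]
and 0.97 [315. 111. 507. 208.]
{'time_s': 0.9, 'qpos': array([ 6.32547431e+01,  1.83099897e+01,  8.96388585e+01, -1.94126083e-03,
        7.20449124e+01, -1.14701560e+00]), 'qvel': array([-0.04913075, -0.02669155,  0.00280052, -0.09551611,  0.03416897,
        0.03513736]), 'effort': array([ 3.10312953e-04, -4.12339032e+01, -2.32236975e+01,  7.29533052e-02,
        3.75546247e-02, -2.46465333e-05]), 'ee_pos': array([248.45567311, 518.55968923, 227.99605398]), 'ee_rot': array([1.79993799e+02, 1.97131352e-03, 1.54402357e+02]), 'force': array([ 0.37235018,  0.27209089, -0.07247679]), 'torque': array([0.01687789, 0.01386517, 0.03050356]), 'gripper_force': 0.0, 'gripper_width': 91.55102023439638}
```

```bash
sed -i "s/A\[:3,:3\]=m\['rotation'\]/A[:3,:3]=R.from_euler('xyz',m['rotation'],degrees=True).as_matrix()/" h.py
python3 - <<'E'
from h import *
P={}
for c in ('scene','top'):
    p,d=env.grab_frame(c); C=cloud(c,d); np.save(f'{c}.npy',C); P[c]=p
L={'scene':{'lid':[(287,238),(296,198),(396,262)],'fork':[(170,323)],'jar':[(294,273)],'stand':[(299,280)]},'top':{'lid':[(330,238),(277,132),(371,144)],'fork':[(478,144)],'jar':[(364,161)]}}
Z={'lid':125,'fork':62,'jar':17,'stand':0}
for c in L:
    C=np.load(f'{c}.npy')
    for k in L[c]:
        for u,v in L[c][k]: print(c,k,(u,v),C[v,u].round(0),'ray',atz(c,(u,v),Z[k]).round(0))
cv2.imwrite('pics/both.png',np.vstack([P['scene'][90:390,0:640],P['top'][60:360,0:640]]))
E
```

```text
scene lid (287, 238) [603.  -1. 140.] ray [594.   2. 125.]
scene lid (296, 198) [472.  69.  20.] ray [542.  40. 125.]
scene lid (396, 262) [649. 148.  21.] ray [689. 107. 125.]
scene fork (170, 323) [ 610. -173.   77.] ray [ 602. -175.   62.]
scene jar (294, 273) [623.  -5.  83.] ray [592.   7.  17.]
scene stand (299, 280) [625.   1.  59.] ray [598.  11.   0.]
top lid (330, 238) [465.  66.  23.] ray [459.  66. 125.]
top lid (277, 132) [643. 149.  19.] ray [611. 138. 125.]
top lid (371, 144) [586.   6. 138.] ray [590.   5. 125.]
top fork (478, 144) [ 600. -164.   71.] ray [ 602. -167.   62.]
top jar (364, 161) [563.  16. 133.] ray [590.   6.  17.]
```

View pics/both.png

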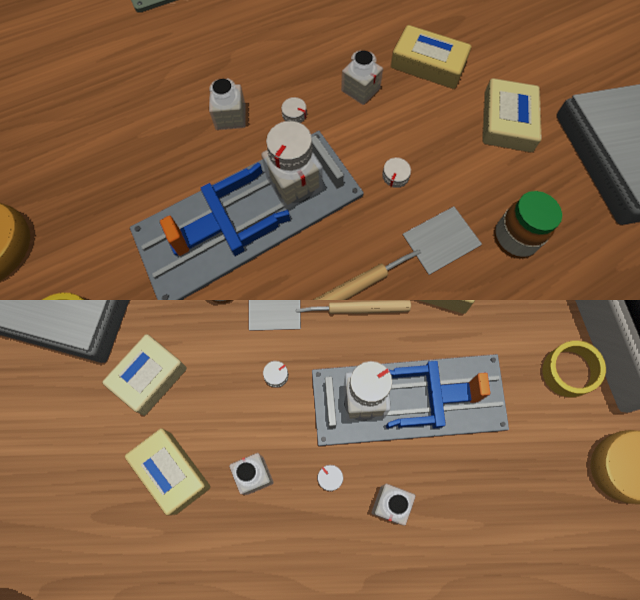

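Only one capped jar is in the stand. The lid candidates in the top picture are the large lid on the jar (371,144), a small lid at (277,132) and another at (330,238). The jar candidates are the stand jar (364,161) and small open jars at (253,234) and (390,263). I choose the large lid and the jar in the stand.

```bash
python3 - <<'E'
from h import *
p,d=env.grab_frame('top'); C=cloud('top',d)
near=(np.hypot(C[...,0]-597,C[...,1]+70)<260)&(d>0)
h=p.astype(int); grey=(h.max(-1)-h.min(-1)<25)
m=near&(C[...,2]>6)&(C[...,2]<17)&grey
n,l,st,_=cv2.connectedComponentsWithStats(m.astype(np.uint8)); k=1+st[1:,4].argmax(); m=l==k
r=cv2.minAreaRect(C[m][:,:2].astype(np.float32)); print('plate',r,np.median(C[m][:,2]))
for nm,c in (('scene',0),('top',0)):
    q,dd=env.grab_frame(nm); K=cloud(nm,dd); b,g,rr=[q[...,i].astype(int) for i in range(3)]
    nr=(np.hypot(K[...,0]-601,K[...,1]+168)<50)&(rr>150)&(g>60)&(g<140)&(b<70)
    t=nr&(K[...,2]>64); print(nm,'tab top',t.sum(),np.median(K[t],0), cv2.minAreaRect(K[t][:,:2].astype(np.float32)))
    lt=(np.hypot(K[...,0]-590,K[...,1]-5)<45)&(K[...,2]>133)&(K[...,2]<150)
    print('lid top',cv2.minEnclosingCircle(K[lt][:,:2].astype(np.float32)),np.median(K[lt],0))
    red=lt&(rr>150)&(g<80)&(b<80); print('mark',red.sum(),K[red].mean(0), K[red][:,:2].min(0),K[red][:,:2].max(0))
    jr=(np.hypot(K[...,0]-590,K[...,1]-5)<60)&(K[...,2]<110)&(K[...,2]>20)&(rr>140)&(g<80)&(b<80); print('jar mark',jr.sum(),K[jr].mean(0) if jr.any() else '')
    crop=q[200:320,130:370] if nm=='scene' else q[100:220,300:520]
    crop=cv2.resize(crop,(720,290)) if nm=='scene' else cv2.resize(crop,(720,310)); 
    o=crop if nm=='scene' else np.vstack([o,crop])
cv2.imwrite('pics/crop.png',o)
E
```

```text
plate ((593.3583984375, -68.84323120117188), (130.66934204101562, 314.4200744628906), 3.2780561447143555) 11.065768531005801
scene tab top 278 [ 603.2016382  -172.33694267   75.63251824] ((601.726318359375, -172.54348754882812), (35.56826400756836, 14.067728996276855), 3.6383163928985596)
lid top ((592.1234130859375, 4.83903169631958), 29.762401580810547) [594.91942299   4.81708611 140.50448316]
mark 48 [602.40134348 -10.04887585 141.46782991] [596.51082588 -17.15253103] [607.65267472  -2.87900779]
jar mark 7 [622.76641345   8.2518468   90.08521443]
top tab top 130 [ 599.96324434 -174.24444067   74.60777481] ((599.2528076171875, -171.8409881591797), (33.56560516357422, 14.72907829284668), 2.966068744659424)
lid top ((589.5231323242188, 5.898914337158203), 29.482332229614258) [588.57018872   6.90169033 139.86309856]
mark 29 [600.5528764  -10.06542093 140.31594242] [596.24839554 -16.888532  ] [607.02173777  -3.6109094 ]
jar mark 0
```

View pics/crop.png

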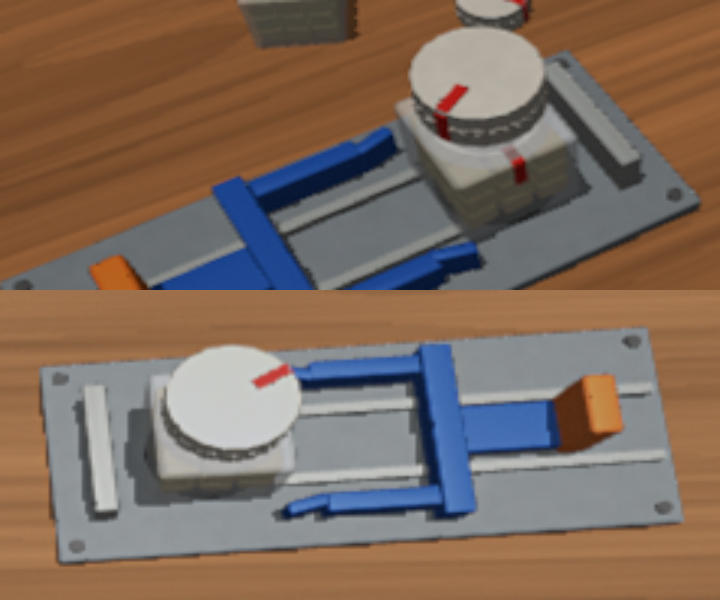

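The crop confirms it: the large white lid has its mark at about -56° and the jar's mark is at about +4°. The plate's yaw is about 3.3°, and the handle tab is at (600.5,-172) with its top at 75 mm, which matches the 76 mm given. Fork travel is about 69 mm.

Call:
{"op": "arm_command", "data": {
  "motion": [
    {"offset": [0, 0, 0], "spin": 0.178},
    {"offset": [0, 0, 0], "spin": 0.178},
    {"offset": [0, 0, 0], "spin": 0.178},
    {"offset": [0, 0, 0], "spin": 0.178},
    {"offset": [0, 0, 0], "spin": 0.178}
  ],
  "jaw": 0.0912
}}

```text
time_s: 1.78
ee_pos: [248.4, 518.6, 228.0]
ee_rot: [180.0, -0.0, 103.1]
force: [-0.2, 0.2, -0.1]
gripper_width: 91.3
gripper_force: 0.0
```

Call:
{"op": "arm_command", "data": {
  "motion": [
    {"offset": [0, 0, 0], "spin": 0.176},
    {"offset": [-0.0507, 0.0223, 0], "spin": 0},
    {"offset": [-0.0507, 0.0223, 0], "spin": 0},
    {"offset": [-0.0507, 0.0223, 0], "spin": 0},
    {"offset": [-0.0507, 0.0223, 0], "spin": 0}
  ]
}}

```text
time_s: 2.4
ee_pos: [349.9, 319.8, 228.2]
ee_rot: [180.0, -0.0, 93.4]
force: [0.2, 0.7, 0.0]
gripper_width: 91.1
gripper_force: 0.0
```

Call:
{"op": "arm_command", "data": {
  "motion": [
    {"offset": [-0.0507, 0.0223, 0], "spin": 0},
    {"offset": [-0.0507, 0.0223, 0], "spin": 0},
    {"offset": [-0.0507, 0.0223, 0], "spin": 0},
    {"offset": [-0.0507, 0.0223, 0], "spin": 0},
    {"offset": [-0.0507, 0.0223, 0], "spin": 0}
  ]
}}

```text
time_s: 3.02
ee_pos: [476.0, 73.0, 228.2]
ee_rot: [179.9, -0.0, 93.3]
force: [0.6, 0.9, -0.2]
gripper_width: 91.3
gripper_force: 0.0
```

Call:
{"op": "arm_command", "data": {
  "motion": [
    {"offset": [-0.0507, 0.0223, 0], "spin": 0},
    {"offset": [-0.0507, 0.0223, 0], "spin": 0},
    {"offset": [-0.0507, 0.0223, 0], "spin": 0},
    {"offset": [-0.0507, 0.0223, 0], "spin": 0},
    {"offset": [-0.0507, 0.0223, 0], "spin": 0}
  ]
}}

```text
time_s: 3.65
ee_pos: [602.0, -173.7, 228.0]
ee_rot: [180.0, -0.0, 93.3]
force: [0.1, 0.7, 0.9]
gripper_width: 91.2
gripper_force: 0.0
```

```bash
python3 - <<'E'
from h import *
mT=T('wrist'); q,dd=env.grab_frame('wrist'); K=cloud('wrist',dd,mT)
b,g,rr=[q[...,i].astype(int) for i in range(3)]
t=(rr>120)&(g>40)&(g<150)&(b<70)&(K[...,2]>70)&(K[...,2]<82)&(np.hypot(K[...,0]-600,K[...,1]+172)<60)
print(t.sum(),K[t].mean(0),cv2.minAreaRect(K[t][:,:2].astype(np.float32)),env.state()['ee_pos'])
for r in env.pinpoint('wrist','fork_grip')[:2]: print(r,atz('wrist',r['location'],62,mT))
cv2.imwrite('pics/w1.png',q)
E
```

```text
344 [ 602.74138541 -171.38226072   76.21540173] ((602.4451904296875, -171.31747436523438), (31.803335189819336, 14.244427680969238), 3.1341419219970703) [ 604.90200404 -180.18076055  227.23128829]
{'location': [315.3, 182.0], 'score': 0.97} [ 600.29613969 -168.58467257   62.        ]
```

View pics/w1.png

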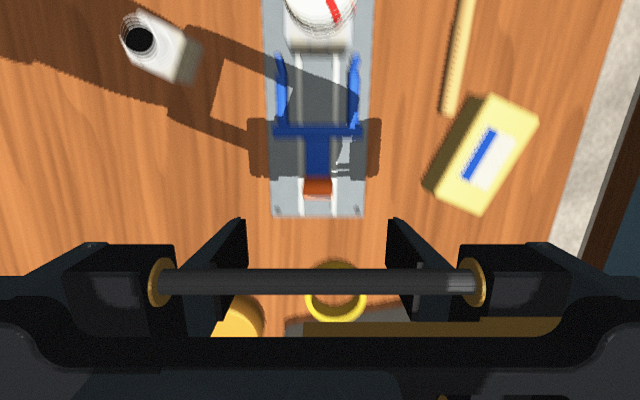

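The tab shows at (317,187) between the fingers' axes. The measurements agree at about (601,-171.5). Next I descend to z 58.

Call:
{"op": "arm_command", "data": {
  "motion": [
    {"offset": [0, 0, 0], "spin": 0},
    {"offset": [0, 0, 0.03], "spin": 0},
    {"offset": [0, 0, 0.03], "spin": 0},
    {"offset": [0, 0, 0.03], "spin": 0},
    {"offset": [0, 0, 0.03], "spin": 0}
  ]
}}

```text
time_s: 4.38
ee_pos: [600.8, -170.1, 107.7]
ee_rot: [180.0, -0.0, 93.4]
force: [0.6, 0.3, -0.2]
gripper_width: 90.9
gripper_force: 0.0
```

Call:
{"op": "arm_command", "data": {
  "motion": [
    {"offset": [0, 0, 0.02], "spin": 0},
    {"offset": [0, 0, 0.02], "spin": 0},
    {"offset": [0, 0, 0.01], "spin": 0},
    {"offset": [0, 0, 0], "spin": 0},
    {"offset": [0, 0, 0], "spin": 0}
  ]
}}

```text
time_s: 5.0
ee_pos: [601.8, -171.7, 59.0]
ee_rot: [179.9, 0.0, 93.3]
force: [0.5, 0.1, 0.4]
gripper_width: 91.3
gripper_force: 0.0
```

Call:
{"op": "arm_command", "data": {
  "motion": [
    {"offset": [0, 0, 0], "spin": 0},
    {"offset": [0, 0, 0], "spin": 0},
    {"offset": [0, 0, 0], "spin": 0},
    {"offset": [0, 0, 0], "spin": 0},
    {"offset": [0, 0, 0], "spin": 0}
  ],
  "jaw": 0.01,
  "newtons": 35
}}

```text
time_s: 5.62
ee_pos: [601.3, -171.9, 57.9]
ee_rot: [-180.0, -0.0, 93.3]
force: [-0.1, 0.3, -0.7]
gripper_width: 43.9
gripper_force: 0.0
```

Call:
{"op": "arm_command", "data": {
  "motion": [
    {"offset": [0, 0, 0], "spin": 0},
    {"offset": [0, 0, 0], "spin": 0},
    {"offset": [0, 0, 0], "spin": 0},
    {"offset": [0.005, 0, 0], "spin": 0},
    {"offset": [0.01, 0, 0], "spin": 0}
  ]
}}

```text
time_s: 6.25
ee_pos: [600.4, -158.8, 57.9]
ee_rot: [180.0, 0.2, 93.3]
force: [-1.1, -7.4, -0.9]
gripper_width: 35.7
gripper_force: 35.0
```

Call:
{"op": "arm_command", "data": {
  "motion": [
    {"offset": [0.01, 0, 0], "spin": 0},
    {"offset": [0.01, 0, 0], "spin": 0},
    {"offset": [0.008, 0, 0], "spin": 0},
    {"offset": [0.006, 0, 0], "spin": 0},
    {"offset": [0.006, 0, 0], "spin": 0}
  ]
}}

```text
time_s: 6.88
ee_pos: [598.1, -118.5, 57.9]
ee_rot: [180.0, 0.2, 93.3]
force: [-1.0, -6.7, -0.3]
gripper_width: 35.8
gripper_force: 35.0
```

Call:
{"op": "arm_command", "data": {
  "motion": [
    {"offset": [0.004, 0, 0], "spin": 0},
    {"offset": [0.004, 0, 0], "spin": 0},
    {"offset": [0.002, 0, 0], "spin": 0},
    {"offset": [0, 0, 0], "spin": 0},
    {"offset": [0, 0, 0], "spin": 0}
  ]
}}

```text
time_s: 7.5
ee_pos: [597.5, -108.2, 57.9]
ee_rot: [180.0, 0.1, 93.3]
force: [-0.5, -6.2, -1.3]
gripper_width: 35.9
gripper_force: 35.0
```

Call:
{"op": "arm_command", "data": {
  "motion": [
    {"offset": [0.0015, 0, 0], "spin": 0},
    {"offset": [0.0015, 0, 0], "spin": 0},
    {"offset": [0, 0, 0], "spin": 0}
  ]
}}

```text
time_s: 7.88
ee_pos: [597.3, -105.3, 57.9]
ee_rot: [180.0, 0.1, 93.3]
force: [-0.2, -5.1, 0.0]
gripper_width: 35.8
gripper_force: 35.0
```

Call:
{"op": "arm_command", "data": {
  "motion": [
    {"offset": [0.0015, 0, 0], "spin": 0},
    {"offset": [0.0015, 0, 0], "spin": 0},
    {"offset": [0, 0, 0], "spin": 0}
  ]
}}

```text
time_s: 8.25
ee_pos: [597.2, -103.2, 57.9]
ee_rot: [180.0, 0.2, 93.4]
force: [-0.3, -8.5, -0.5]
gripper_width: 35.5
gripper_force: 35.0
```

Call:
{"op": "arm_command", "data": {
  "motion": [
    {"offset": [0.0015, 0, 0], "spin": 0},
    {"offset": [0.0015, 0, 0], "spin": 0},
    {"offset": [0, 0, 0], "spin": 0}
  ]
}}

```text
time_s: 8.62
ee_pos: [597.2, -103.0, 58.0]
ee_rot: [180.0, 0.5, 93.4]
force: [-1.3, -17.3, -1.8]
gripper_width: 35.4
gripper_force: 35.0
```

```bash
python3 - <<'E'
from h import *
print(env.state()['ee_pos'],env.state()['force'])
o=[]
for c in('scene','top'):
    q,d=env.grab_frame(c);o.append(cv2.resize(q[180:330,120:400] if c=='scene' else q[90:240,280:560],(560,300)))
cv2.imwrite('pics/fork.png',np.vstack(o))
E
```

```text
[ 597.23761009 -103.03433958   57.99214113] [ -1.26205345 -17.2753024   -1.80481463]
```

View pics/fork.png

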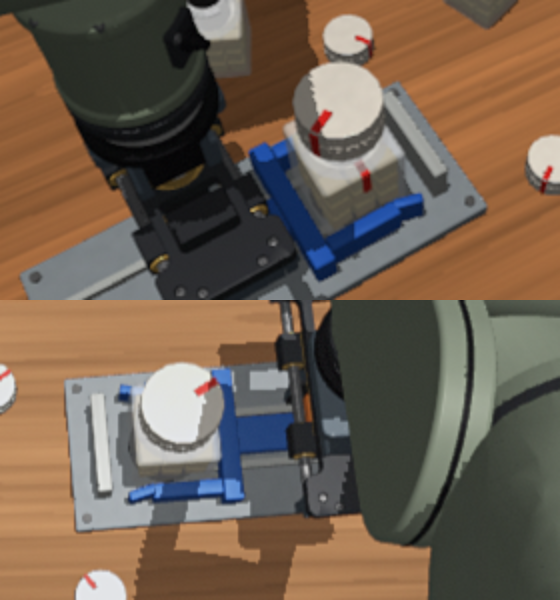

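The picture shows the fork home round the jar: the prongs reach past it in both views and the push force rose to 17 N. The grip point's local y is -111.8, against -112 given. Now I release the handle and go up.

Call:
{"op": "arm_command", "data": {
  "motion": [
    {"offset": [-0.002, 0, 0], "spin": 0},
    {"offset": [0, 0, 0], "spin": 0},
    {"offset": [0, 0, 0], "spin": 0},
    {"offset": [0, 0, 0], "spin": 0},
    {"offset": [0, 0, 0], "spin": 0}
  ],
  "jaw": 0.0912
}}

```text
time_s: 9.35
ee_pos: [597.1, -99.7, 58.0]
ee_rot: [180.0, -0.0, 93.3]
force: [0.5, 0.3, -0.2]
gripper_width: 83.1
gripper_force: 0.0
```

Call:
{"op": "arm_command", "data": {
  "motion": [
    {"offset": [0, 0, 0], "spin": 0},
    {"offset": [0, 0, -0.03], "spin": 0},
    {"offset": [0, 0, -0.04], "spin": 0},
    {"offset": [0, 0, -0.05], "spin": 0},
    {"offset": [0, 0, -0.05], "spin": 0}
  ]
}}

```text
time_s: 9.98
ee_pos: [596.9, -100.0, 229.4]
ee_rot: [-180.0, -0.0, 93.3]
force: [0.3, -0.0, -0.2]
gripper_width: 91.0
gripper_force: 0.0
```

Call:
{"op": "arm_command", "data": {
  "motion": [
    {"offset": [0, 0, 0], "spin": 0},
    {"offset": [0.03, 0, 0], "spin": 0},
    {"offset": [0.03, 0, 0], "spin": 0},
    {"offset": [0, 0, 0], "spin": 0},
    {"offset": [0, 0, 0], "spin": 0}
  ]
}}

```text
time_s: 10.6
ee_pos: [593.3, -40.6, 227.1]
ee_rot: [-179.9, 0.0, 93.3]
force: [-0.1, -0.6, 0.3]
gripper_width: 91.2
gripper_force: 0.0
```

```bash
python3 - <<'E'
from h import *
s=env.state();print(s['ee_pos'],s['ee_rot'],s['qpos'])
for c in ('wrist','top','scene'):
    mT=T(c); q,dd=env.grab_frame(c); K=cloud(c,dd,mT); b,g,rr=[q[...,i].astype(int) for i in range(3)]
    lt=(np.hypot(K[...,0]-590,K[...,1]-5)<45)&(K[...,2]>133)&(K[...,2]<150)&(dd>0)
    if lt.sum()<20: print(c,'none'); continue
    print(c,lt.sum(),cv2.minEnclosingCircle(K[lt][:,:2].astype(np.float32)),K[lt].mean(0))
    red=lt&(rr>150)&(g<80)&(b<80); print('mark',red.sum(),K[red].mean(0))
    jr=(np.hypot(K[...,0]-590,K[...,1]-5)<60)&(K[...,2]<95)&(K[...,2]>20)&(rr>120)&(g<80)&(b<80); print('jar mark',jr.sum(),K[jr].mean(0))
    for r in env.pinpoint(c,'lid_center')[:2]: print(r['score'],r['location'],atz(c,r['location'],125,mT))
    if c=='wrist': cv2.imwrite('pics/w2.png',q)
E
```

```text
[593.31512488 -40.640269   227.06149692] [-1.79916794e+02  2.18932106e-02  9.33322812e+01] [-5.00823220e+00  2.01676036e+01  8.69897814e+01 -3.52871682e-02
  7.29217684e+01 -8.33011112e+00]
wrist 3501 ((591.504638671875, 6.468963146209717), 29.234086990356445) [591.35966626   7.80224081 141.16610676]
mark 8 [601.07359362  -8.44259471 142.09723113]
jar mark 0 [nan nan nan]
0.91 [317.3, 148.7] [590.87790733  10.22479366 125.        ]
0.77 [368.5, 20.1] [625.96652428 115.04587631 125.        ]
top 1343 ((589.640869140625, 5.9556450843811035), 29.53220558166504) [588.55692862   6.87937231 139.8762628 ]
mark 0 [nan nan nan]
jar mark 0 [nan nan nan]
0.98 [370.7, 141.9] [592.60409787   5.18485251 125.        ]
0.87 [274.0, 129.6] [614.57052743 142.01149526 125.        ]
scene 912 ((595.9558715820312, 6.596592903137207), 29.303800582885742) [602.73777872   9.2610023  140.0778594 ]
mark 0 [nan nan nan]
jar mark 1 [622.06908386   6.72279695  90.68488511]
0.79 [289.5, 235.0] [591.39958379   6.89574367 125.        ]
0.69 [393.0, 261.7] [687.36126336 104.36579489 125.        ]<stdin>:9: RuntimeWarning: Mean of empty slice.
  ret = um.true_divide(
<stdin>:8: RuntimeWarning: Mean of empty slice.
```

View pics/w2.png

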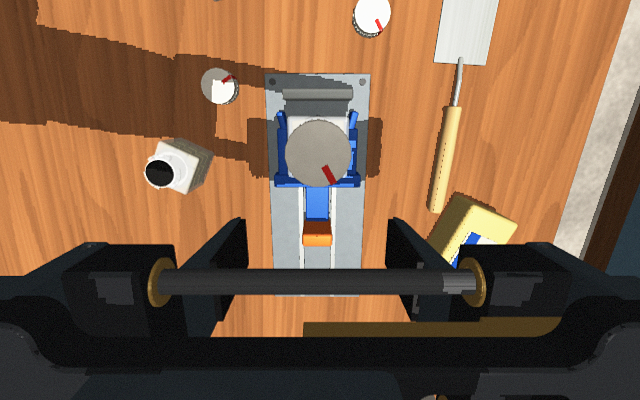

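The wrist picture shows the jar square between the prongs, with the lid centred at (318,152). The estimates agree on about (591,6.5). I move over it, descend to z 121 and grip.

Call:
{"op": "arm_command", "data": {
  "motion": [
    {"offset": [0.025, 0.0005, 0], "spin": 0},
    {"offset": [0.022, 0, 0], "spin": 0},
    {"offset": [0, 0, 0], "spin": 0},
    {"offset": [0, 0, 0.03], "spin": 0},
    {"offset": [0, 0, 0.03], "spin": 0}
  ]
}}

```text
time_s: 11.52
ee_pos: [591.7, 6.4, 167.7]
ee_rot: [179.9, 0.0, 93.3]
force: [0.7, -0.4, -0.4]
gripper_width: 91.7
gripper_force: 0.0
```

Call:
{"op": "arm_command", "data": {
  "motion": [
    {"offset": [0, 0, 0.02], "spin": 0},
    {"offset": [0, 0, 0.02], "spin": 0},
    {"offset": [0, 0, 0.007], "spin": 0},
    {"offset": [0, 0, 0], "spin": 0},
    {"offset": [0, 0, 0], "spin": 0}
  ]
}}

```text
time_s: 12.15
ee_pos: [592.1, 6.7, 121.9]
ee_rot: [179.9, 0.0, 93.3]
force: [0.1, -0.1, 0.4]
gripper_width: 91.0
gripper_force: 0.0
```

Call:
{"op": "arm_command", "data": {
  "motion": [
    {"offset": [0, 0, 0], "spin": 0},
    {"offset": [0, 0, 0], "spin": 0},
    {"offset": [0, 0, 0], "spin": 0},
    {"offset": [0, 0, 0], "spin": 0},
    {"offset": [0, 0, 0], "spin": 0}
  ],
  "jaw": 0.04,
  "newtons": 55
}}

```text
time_s: 12.78
ee_pos: [591.5, 6.8, 121.0]
ee_rot: [180.0, -0.0, 93.3]
force: [0.3, 0.1, 0.6]
gripper_width: 57.1
gripper_force: 55.0
```

Call:
{"op": "arm_command", "data": {
  "motion": [
    {"offset": [0, 0, 0], "spin": -0.06},
    {"offset": [0, 0, 0], "spin": -0.06},
    {"offset": [0, 0, 0], "spin": -0.06},
    {"offset": [0, 0, 0], "spin": -0.06},
    {"offset": [0, 0, 0], "spin": -0.06}
  ]
}}

```text
time_s: 13.4
ee_pos: [591.2, 6.6, 121.1]
ee_rot: [-180.0, -0.0, 110.6]
force: [0.2, 0.0, 0.5]
gripper_width: 57.4
gripper_force: 55.0
```

```bash
cat > st.py <<'E'
from h import *
s=env.state();print(s['time_s'],s['ee_pos'],s['ee_rot'],'F',s['force'],'M',s['torque'],s['qpos'][5])
c='wrist';mT=T(c);q,dd=env.grab_frame(c);K=cloud(c,dd,mT);b,g,rr=[q[...,i].astype(int) for i in range(3)]
red=(rr>110)&(g<70)&(b<70)&(np.hypot(K[...,0]-591,K[...,1]-6)<60)&(K[...,2]>20)
for nm,m in (('lid',red&(K[...,2]>130)),('jar',red&(K[...,2]<95))):
    if m.any(): p=K[m].mean(0);print(nm,m.sum(),p.round(1),np.degrees(np.arctan2(p[1]-6.5,p[0]-591)).round(1))
E
python3 st.py
```

```text
13.4 [591.23181711   6.63492798 121.05301677] [-1.79984524e+02 -7.75674171e-03  1.10570044e+02] F [0.19219113 0.01647292 0.53687173] M [-0.14682101  0.13220464 -0.25160271] -21.043463547235493
lid 150 [608.6  -8.1 141.7] -39.6
```

Call:
{"op": "arm_command", "data": {
  "motion": [
    {"offset": [0, 0, 0], "spin": -0.07},
    {"offset": [0, 0, 0], "spin": -0.07},
    {"offset": [0, 0, 0], "spin": -0.07},
    {"offset": [0, 0, 0], "spin": -0.07},
    {"offset": [0, 0, 0], "spin": -0.07}
  ]
}}

```text
time_s: 14.08
ee_pos: [591.2, 6.7, 121.0]
ee_rot: [-180.0, -0.0, 130.6]
force: [0.2, 0.2, 1.7]
gripper_width: 57.1
gripper_force: 55.0
```

```bash
python3 st.py; python3 - <<'E'
from h import *
o=[]
for c in('scene','top'):
    q,d=env.grab_frame(c);o.append(cv2.resize(q[190:310,180:400] if c=='scene' else q[90:210,280:500],(550,300)))
cv2.imwrite('pics/u.png',np.vstack(o))
E
```

```text
14.075 [591.21188985   6.73948901 121.03822648] [-1.79992559e+02 -2.26845615e-02  1.30597753e+02] F [0.16197288 0.19318462 1.70718164] M [-0.05662078  0.13180756 -0.26302403] -41.073083631195125
lid 152 [612.7  -1.1 141.7] -19.2
```

View pics/u.png

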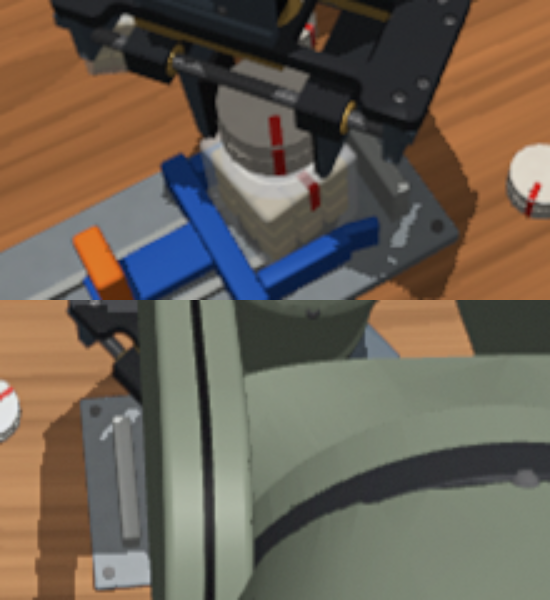

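The lid has turned to about -19° while the jar stays square with the fork home. Its mark is at (315,195) in the upper crop. I keep turning and watch for the seal's upward push.

Call:
{"op": "arm_command", "data": {
  "motion": [
    {"offset": [0, 0, 0], "spin": -0.06},
    {"offset": [0, 0, 0], "spin": -0.06},
    {"offset": [0, 0, 0], "spin": -0.06},
    {"offset": [0, 0, 0], "spin": -0.06},
    {"offset": [0, 0, 0], "spin": -0.03}
  ]
}}

```text
time_s: 14.85
ee_pos: [591.5, 6.9, 121.3]
ee_rot: [180.0, 0.0, 146.0]
force: [-0.9, 0.3, 4.4]
gripper_width: 57.6
gripper_force: 55.0
```

Call:
{"op": "arm_command", "data": {
  "motion": [
    {"offset": [0, 0, 0], "spin": -0.04},
    {"offset": [0, 0, 0], "spin": -0.04},
    {"offset": [0, 0, 0], "spin": 0}
  ]
}}

```text
time_s: 15.22
ee_pos: [591.9, 6.9, 122.4]
ee_rot: [179.9, 0.1, 150.6]
force: [-2.7, 1.4, 8.2]
gripper_width: 57.1
gripper_force: 55.0
```

```bash
python3 st.py; python3 - <<'E'
from h import *
q,d=env.grab_frame('scene'); cv2.imwrite('pics/u2.png',cv2.resize(q[190:310,200:360],(640,480)))
E
```

```text
15.225 [591.91448532   6.94437458 122.44478529] [1.79938987e+02 8.85981016e-02 1.50601510e+02] F [-2.7300686   1.37599557  8.16264081] M [ 0.07096348  0.41739967 -0.00508117] -61.054514701364994
lid 151 [614.5   6.6 143.3] 0.2
```

View pics/u2.png

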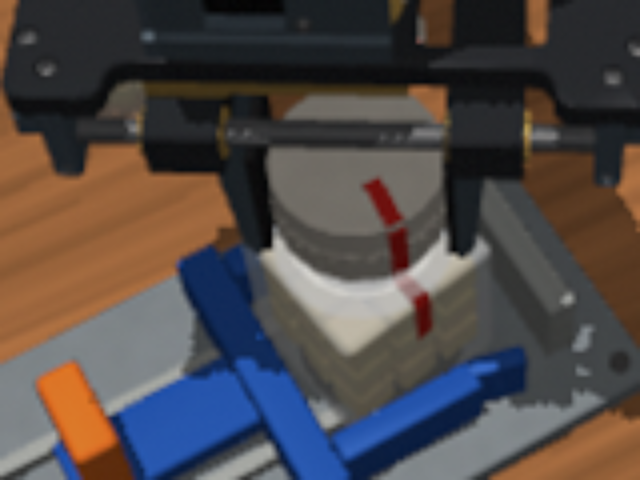

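The marks nearly line up: the lid's is at (400,255) and the jar's at (415,295). The turning moment has dropped to zero and the seal is pushing the lid up by 8 N. I add a small extra turn, then lift slowly.

Call:
{"op": "arm_command", "data": {
  "motion": [
    {"offset": [0, 0, 0], "spin": -0.04},
    {"offset": [0, 0, -0.0015], "spin": 0},
    {"offset": [0, 0, -0.0015], "spin": 0},
    {"offset": [0, 0, -0.001], "spin": 0},
    {"offset": [0, 0, 0], "spin": 0}
  ]
}}

```text
time_s: 15.95
ee_pos: [591.5, 6.8, 124.8]
ee_rot: [180.0, 0.0, 152.9]
force: [-0.2, -0.1, 1.9]
gripper_width: 56.7
gripper_force: 55.0
```

Call:
{"op": "arm_command", "data": {
  "motion": [
    {"offset": [0, 0, -0.001], "spin": 0},
    {"offset": [0, 0, -0.001], "spin": 0},
    {"offset": [0, 0, 0], "spin": 0}
  ]
}}

```text
time_s: 16.32
ee_pos: [591.3, 6.8, 126.8]
ee_rot: [-180.0, -0.0, 152.9]
force: [0.0, 1.7, -0.3]
gripper_width: 57.1
gripper_force: 55.0
```

Freed with no downward pull on the arm. I lift straight up.

Call:
{"op": "arm_command", "data": {
  "motion": [
    {"offset": [0, 0, -0.002], "spin": 0},
    {"offset": [0, 0, -0.003], "spin": 0},
    {"offset": [0, 0, -0.003], "spin": 0},
    {"offset": [0, 0, -0.003], "spin": 0},
    {"offset": [0, 0, -0.003], "spin": 0}
  ]
}}

```text
time_s: 16.95
ee_pos: [591.4, 6.8, 141.2]
ee_rot: [180.0, 0.0, 152.9]
force: [-0.2, -0.5, -0.0]
gripper_width: 57.2
gripper_force: 55.0
```

Call:
{"op": "arm_command", "data": {
  "motion": [
    {"offset": [0, 0, -0.005], "spin": 0},
    {"offset": [0, 0, -0.005], "spin": 0},
    {"offset": [0, 0, -0.005], "spin": 0},
    {"offset": [0, 0, -0.003], "spin": 0},
    {"offset": [0, 0, 0], "spin": 0}
  ]
}}

```text
time_s: 17.58
ee_pos: [591.5, 6.8, 159.2]
ee_rot: [180.0, 0.0, 152.9]
force: [0.1, -0.0, -0.7]
gripper_width: 56.8
gripper_force: 55.0
```

Call:
{"op": "arm_command", "data": {
  "motion": [
    {"offset": [0, 0, 0], "spin": 0},
    {"offset": [0, 0, 0], "spin": 0},
    {"offset": [0, 0, 0], "spin": 0},
    {"offset": [0, 0, 0], "spin": 0}
  ]
}}

```text
time_s: 18.08
ee_pos: [591.4, 6.8, 158.9]
ee_rot: [180.0, -0.0, 152.9]
force: [0.9, 0.5, -1.0]
gripper_width: 57.2
gripper_force: 55.0
```

```bash
python3 st.py; python3 - <<'E'
from h import *
q,d=env.grab_frame('scene'); cv2.imwrite('pics/end.png',cv2.resize(q[170:310,160:380],(760,484)))
E
```

```text
18.075 [591.37009967   6.80111416 158.86344561] [ 1.79998117e+02 -8.28838394e-03  1.52911271e+02] F [ 0.90098891  0.51345843 -0.99141679] M [-0.00617549 -0.03750283 -0.01683143] -63.372133946402684
lid 154 [614.4   7.8 179.5] 3.2
```

View pics/end.png

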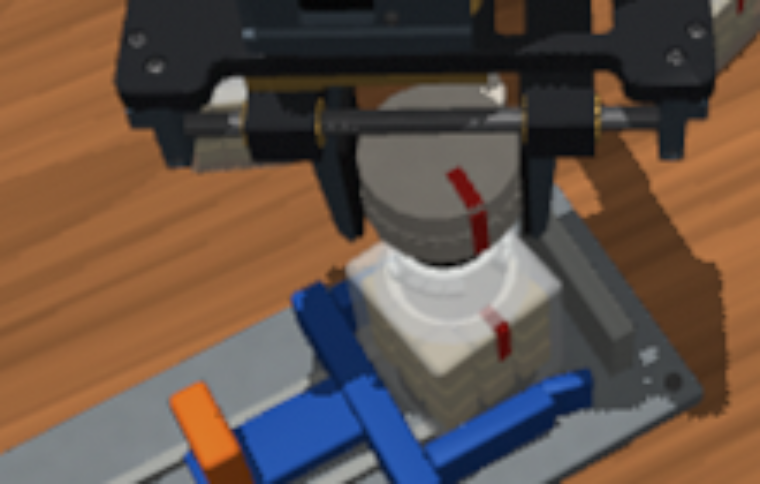

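The lid is held level above the open neck, and the jar is still upright in the fork. The lid's top is at about 178.5 mm, so its centre is about 41 mm above the mouth. I hand in.

```bash
python3 -c "
from workcell import env
print(env.job_done())"
```

```text
the job is handed in; nothing more can be done
None
```

The job is handed in, with no verdict returned: the fork is fully home, and the unscrewed lid is held level with its centre about 40 mm above the mouth of the jar, which is still upright in the stand.

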